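# Extend and lock a telescoping phone stand

## Task

Set up the phone stand for filming: twist its telescoping top section counterclockwise to unlock it, draw it up until its brass pin is level with the pocket in the red clip, and twist it back until the pin comes firmly up against the end of that pocket; then let go, leaving it locked there. Feel for the pocket gently, without forcing the pin against the metal (it bends at 25 N), do not let the section drop, and leave the other things on the table where they are.

Things in the scene. Friction and masses are not known exactly. Their poses are not given: they have to be found in the camera images.
- stand: Phone stand, fixed to the table: black round foot 130 mm across, upright aluminium outer tube 44 mm across, its black collar (50 mm across) ending 176 mm above the table. Origin on the tube's axis at table height, z up; -x is where the brass pin points when twist is 0. A red clip, 57 mm across and 70 mm tall, sits round the tube; the pocket is at its mid height.
- lane (a point): On the tube's axis, 108 mm up. The tube's wall is slotted: an upright lane in which the pin may stand at twist 0.73 to 1.02 (middle 0.87), and two sideways pockets leading from it to about twist 0: the lower one in the tube (stowed, where the section starts), the upper one in the red clip. Elsewhere metal keeps the pin in the lane; its upper end stops the section at extension 0.104.
- extend (a joint): How far the inner section is drawn up, m: 0 stowed, pin on the lower pocket's floor. The clip's height differs each time: the pin is level with the middle of its pocket (9 mm high) somewhere between 0.045 and 0.069, and enters within 1.5 mm of that; find it by eye or feel. The section weighs 0.2 to 0.35 kg, slides with 1 N friction; unlocked and let go it drops.
- twist (a joint): Turn of the inner section about the upright axis, rad: about 0 is locked (starts at 0 to 0.15; the lower pocket ends near -0.22; the clip may be put on a little turned, so its pocket ends somewhere from -0.12 to 0.12), positive is counterclockwise seen from above; 0.87 is the middle of the lane (unlocked). Turns lightly (about 0.03 N m).
- grip (a point): Middle of the grey phone holder on top of the section, the part to grip: a flat rigid block 56 mm long (its x), 16 mm thick (its y), from 18 mm below to 19 mm above this point, which lies on the turning axis, z up, 218 mm above the table when stowed. It rises and turns with the section (yaw = stand's yaw + twist).
- pin: Brass locking pin, 6 mm thick, fixed to the section 53 mm above the table when stowed (165 mm below the grip point), reaching out to 33 mm from the axis. Origin on the tube's axis at the pin's height; the pin points to its -x. Its load acts about 22 mm from the axis: a twist of 0.2 N m presses it with about 9 N. A firm lock needs over 4 N; it bends at more than 25 N.
- mug: Bystander: blue mug, 98 mm tall, standing at the back left; origin under its middle.
- tape: Bystander: roll of brown tape, 90 mm across, 48 mm tall, standing at the left; origin under its middle.
- remote: Bystander: grey remote control, 179x45x19 mm, standing at the right; origin under its middle.
- timer: Bystander: white and grey kitchen timer, 58 mm across, 54 mm tall, standing at the front right; origin under its middle.
- salt: Bystander: salt shaker with grey top, 44 mm across, 90 mm tall, standing at the back; origin under its middle.
- tin: Bystander: green canister with a wooden lid, 62 mm across, 85 mm tall, standing at the back; origin under its middle.
- spice: Bystander: spice jar with red cap, 45 mm across, 106 mm tall, standing at the back; origin under its middle.

How it is judged:
By the outcome, as a careful person would: the job done as asked, in the order asked, and still so for the second after the job is handed in, with the robot touching nothing.
It also fails if it takes over 72 s, if anything falls off the work surface, if the arm or the gripper's body presses on something with over 40 N, if the wrist force passes 120 N, or if a joint passes its speed limit or range.

## Robot

A 7-joint arm with a two-finger parallel gripper is mounted at the origin on a cart in front of the work surface, level with it; the furniture and walls round the work are solid. World frame = base frame: x ahead of the robot, y to its left, z up, the work surface at z = 0. Lengths are in m, angles in rad, forces in N, time in s.
With the tool pointing down it reaches from about 0.35 to 0.9 m from the base axis. Payload 8.1 kg.
Tool frame: the origin (TCP) lies at the centre of the arm's flange, where the gripper is bolted on; the fingertips stand 178 mm ahead of it and the grasp point (between the pads) lies 159 mm ahead of it; z points along the fingers, y is the line along which they close (so a half turn about z gives the same grasp; the last joint's range is limited). The gripper opens to 92 mm and grips with 3 to 60 N. Pads are 19 mm wide; open, the fingers measure 130 mm over their backs; the gripper's body (75 mm by 190 mm) begins 47 mm behind the grasp point.
Start: joints at [-1.243, 0.434, 0.025, 1.573, -0.012, 1.134, -0.075], TCP at [0.261, 0.568, 0.405] pointing down, gripper open.
Joint ranges: [-2.62, 2.62], [-0.44, 2.09], [-1.27, 1.32], [0.08, 2.57], [-1.32, 4.46], [0.12, 2], [-2.74, 2.74]. Speed limits (rad/s): [2.22, 2.22, 3.01, 3.01, 3.14, 3.14, 3.14].

## Interface

Orientations are given as a rotation vector (axis times angle).
In Python, from cell import arm gives the robot as it stands. The module is installed in compiled form; this text tells all that it offers.
- The arm moves only by the shell command python3 -m inch 'ROWS' [FORCE]. ROWS is text: rows parted by semicolons, each of 5 numbers parted by spaces: the shift along the tool's x, y, z in m, then the turn about the tool's z in rad, then the finger opening in m, from 0 to 0.0918. In form: x y z roll fingers; .... A call has 1 to 5 rows; each row is the pose to reach, as a shift and turn from the pose commanded when the call began, along the tool's axes at that moment; what a row does not reach only later rows make up. A row lasts 1/10 s, in which the tool goes at most 50 mm and 8.59 degrees, less where a joint would pass 70% of its speed; a pose out of reach is approached as far as the arm can. A call with a gripper value outside its range is refused whole. The fingers move at their own pace and stop on an object; FORCE is the grip in N (left out, the last holds). Time passes only in rows, so rows that repeat a pose let the fingers close. It gives the time, the measured TCP pose, the force, the opening and the grip force at its end, in the units of the state.
- arm.observe(): the state, without advancing time (a new reading comes with each control period).
- arm.get_image(name): name is "scene" or "side" or "wrist"; returns the picture (384x512x3 uint8, red, green, blue); there is no depth.
- arm.get_calibration(name): a dict with "intrinsics" (3x3 intrinsics, pixels), "pose" (4x4, takes a point from camera to world coordinates). Camera axes: x right, y up, looking along -z (the intrinsics and any distortion apply to the point x, -y, -z); pixel columns grow to the right and rows downward; lengths in m; the calibration is good to about 2 mm. The wrist camera is an equidistant fisheye: a pixel r from the principal point sees the ray r / f radians off the axis. A picture is of the moment at which its call begins: read the wrist's pose just before it. get_calibration takes no time and is no camera call; for the wrist camera it gives the pose at the moment of the call.
- arm.sign_off(): hands the job in; it is judged then, once.
Trained networks look in the newest picture that a camera, given by its name, has taken for a name from the list of things; names that differ only in an ending like _2 or _b are one class to them, and where a whole thing is asked for, a point or a joint stands for the part that bears it (a point fixed in the world has none). Each returns a list of dicts, best first, with "conf" (0 to 1); they miss things now and then, are a little off and sometimes report something else, mostly with a low value. They report only what shows in the picture. A call takes as long as a camera call.
- arm.look_for(camera, query): "point" ([row, column] in pixels, amid what is visible of it).
- arm.silhouettes(camera, query): "region" (384x512 bool, what is visible of it) and "point" ([row, column] in pixels, amid what is visible of it).
- arm.place_of(camera, query): "point" ([row, column] in pixels: a listed point, or the origin of a listed thing).
The state is a dict: "clock": time; "joints": joint angles; "dq": joint speeds; "joint_efforts": joint torques, N m; "position": TCP position; "ee_rot": TCP orientation; "force": force on the tool from outside, world axes, zero at the start; "ft_torque": the same for the moment, N m; "width": opening from 0.0 (shut) to 1.0 (fully open); "gripper_force": force on a finger pad.
Only numpy, scipy, OpenCV 4.12 (cv2) and the standard library are available. Lean on these libraries where they do the work, as an engineer would, in place of code of your own. Each camera call takes 0.05 s, during which the arm holds its last target. There are 200 camera calls.

## Working session

There is one attempt and no reset: what is moved stays moved. The work goes in short steps, Python scripts to look and compute and a shell command to move; the robot and the scene stay as the last step left them, time stands still between calls to the robot, and variables do not carry over. Pictures are saved under pics/ and viewed, at most 10 in all, crops included, and the job is handed in when it is done.

```bash
mkdir -p pics; cat > h.py <<'E'
import numpy as np,cv2
from cell import arm
from scipy.spatial.transform import Rotation as R
def ray(cam,rc,cal=None):
    c=cal or arm.get_calibration(cam);K=np.array(c["intrinsics"]);P=np.array(c["pose"])
    u=(rc[1]-K[0,2])/K[0,0];v=(rc[0]-K[1,2])/K[1,1]
    if cam=="wrist":
        r=np.hypot(u,v);s=np.sin(r)/r if r>1e-9 else 1;d=np.array([u*s,-v*s,-np.cos(r)])
    else: d=np.array([u,-v,-1.])
    d=P[:3,:3]@d;return P[:3,3],d/np.linalg.norm(d)
def proj(cam,p):
    c=arm.get_calibration(cam);K=np.array(c["intrinsics"]);P=np.array(c["pose"])
    q=P[:3,:3].T@(np.array(p)-P[:3,3]);q=np.array([q[0],-q[1],-q[2]])
    if cam=="wrist":
        t=np.arctan2(np.hypot(q[0],q[1]),q[2]);n=np.hypot(q[0],q[1])+1e-12;u,v=q[0]/n*t,q[1]/n*t
    else: u,v=q[:2]/q[2]
    return np.array([v*K[1,1]+K[1,2],u*K[0,0]+K[0,2]])
def tri(rays):
    A=np.zeros((3,3));b=np.zeros(3)
    for o,d in rays:
        M=np.eye(3)-np.outer(d,d);A+=M;b+=M@o
    p=np.linalg.solve(A,b);return p,[np.linalg.norm((np.eye(3)-np.outer(d,d))@(p-o)) for o,d in rays]
def snap(cam,name,crop=None,z=1):
    im=arm.get_image(cam)
    o=im if crop is None else im[crop[0]:crop[1],crop[2]:crop[3]]
    cv2.imwrite("pics/"+name,cv2.resize(o[:,:,::-1],None,fx=z,fy=z,interpolation=cv2.INTER_CUBIC));return im
E
python3 - <<'E'
from h import *
s=arm.observe();print(s)
a=snap("scene","a.png");b=snap("side","b.png")
cv2.imwrite("pics/ab.png",cv2.resize(np.hstack([a,b])[:,:,::-1],(800,300)))
r={}
for q in ["stand","lane","grip","pin"]:
    rs=[]
    for c in ["scene","side"]:
        l=arm.place_of(c,q);print(q,c,[(np.round(x["point"]),round(x["conf"],2)) for x in l[:2]])
        if l: rs.append(ray(c,l[0]["point"]))
    if len(rs)==2: print(tri(rs))
for c in ["scene","side"]: print(c,np.array(arm.get_calibration(c)["pose"])[:3].round(2))
E
```

```text
{'clock': 0.0, 'joints': array([-1.24260626,  0.43520443,  0.02496165,  1.57408306, -0.01160301,
        1.13400726, -0.07508784]), 'dq': array([ 0.00167116, -0.00072925, -0.00060151, -0.00057234,  0.00182418,
        0.00011324,  0.00093839]), 'joint_efforts': array([-6.58333556e-04, -6.67824841e+01,  9.84962024e-01, -3.14456928e+01,
       -6.05185842e-02,  4.27580858e-02,  1.34254760e-04]), 'position': array([0.26091941, 0.56767604, 0.40396158]), 'ee_rot': array([-6.71494354e-01, -3.06878322e+00,  2.42529097e-03]), 'force': array([ 0.37800566,  1.14990133, -0.66137931]), 'ft_torque': array([ 0.01233106, -0.01770539,  0.0145888 ]), 'gripper_force': 0.0, 'width': 0.9995883376114785}
stand scene [(array([230., 256.]), 0.67)]
stand side [(array([238., 254.]), 0.66)]
(array([ 0.53988336, -0.00762526, -0.01102144]), [np.float64(0.001107731190152574), np.float64(0.0011077311901525415)])
lane scene [(array([208., 256.]), 0.62)]
lane side [(array([205., 256.]), 0.77)]
(array([ 0.54474485, -0.00324579,  0.09548425]), [np.float64(0.0034481129096999574), np.float64(0.0034481129096999258)])
grip scene [(array([183., 260.]), 0.65)]
grip side [(array([168., 254.]), 0.87)]
(array([ 0.52934437, -0.02748986,  0.22837719]), [np.float64(0.007604478780194124), np.float64(0.0076044787801941485)])
pin scene []
pin side []
scene [[ 0.6   0.56 -0.57 -0.11]
 [-0.8   0.41 -0.43 -0.48]
 [-0.01  0.72  0.7   0.93]]
side [[ 0.94  0.21 -0.25  0.29]
 [-0.33  0.61 -0.72 -0.71]
 [-0.    0.77  0.64  0.79]]
```

View pics/ab.png

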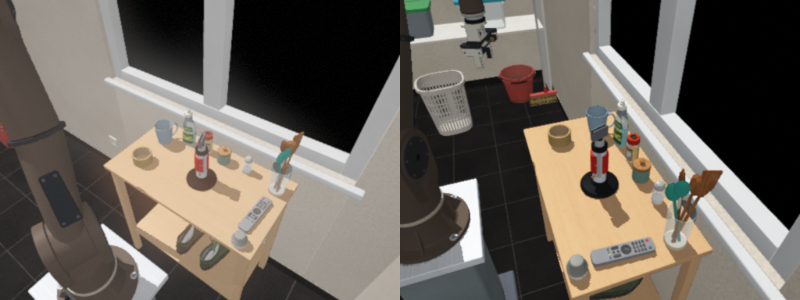

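The side-by-side shows the stand mid-table, with the red clip around the tube and the grey holder on top, at about full-resolution (183,260) in scene and (168,254) in side. I'll zoom in on both.

```bash
python3 - <<'E'
from h import *
a=cv2.imread("pics/a.png")[150:250,206:306];b=cv2.imread("pics/b.png")[150:250,206:306]
cv2.imwrite("pics/c.png",cv2.resize(np.hstack([a,b]),(800,400),interpolation=cv2.INTER_CUBIC))
for z in (0,.176,.218,.237): print(z,[proj(c,[.545,-.003,z]).round(1) for c in("scene","side")])
E
```

```text
0 [array([226.5, 256.1]), array([233.2, 255.8])]
0.176 [array([187.6, 256.1]), array([181.6, 256. ])]
0.218 [array([177. , 256.1]), array([167.4, 256. ])]
0.237 [array([172. , 256.1]), array([160.8, 256. ])]
```

View pics/c.png

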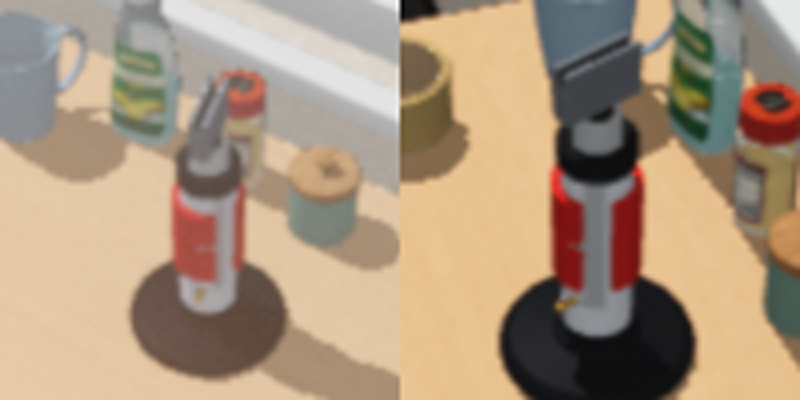

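The scene crop has the collar centred at column ~258, and in side at ~255. The pin is at about (223,256) in scene and (226,247) in side. The lane strip is visible to the right of the pin. Next I'll work out the approach.

```bash
python3 - <<'E'
from h import *
# axis from vertical planes through collar mid (z~.17)
p,e=tri([ray("scene",(190,258)),ray("side",(184,255.1))]);print(p,e)
for n,rc in (("pin",((223.5,256),(226,247.2))),("pocket",((211.8,257.7),(211.7,250.4)))):
    print(n,tri([ray("scene",rc[0]),ray("side",rc[1])]))
s=arm.observe();M=R.from_rotvec(s["ee_rot"]).as_matrix();print(M.round(3))
print(M.T@(np.array([.545,-.005,.5])-s["position"]))
P=np.array(arm.get_calibration("wrist")["pose"]);print((M.T@(P[:3,3]-s["position"])).round(3),(M.T@P[:3,:3]).round(2))
E
```

```text
[ 0.53852723 -0.0144895   0.17844029] [np.float64(0.000631793027757359), np.float64(0.0006317930277573993)]
pin (array([ 0.51420223, -0.02487491,  0.05782622]), [np.float64(6.259289461613566e-05), np.float64(6.259289461626075e-05)])
pocket (array([ 0.52289403, -0.02496837,  0.10403303]), [np.float64(0.00022468437396717809), np.float64(0.0002246843739672511)])
[[-0.909  0.418  0.   ]
 [ 0.418  0.909  0.   ]
 [-0.     0.    -1.   ]]
[-0.49728776 -0.40189852 -0.09527981]
[0.08 0.   0.02] [[-0.    0.96  0.3 ]
 [ 1.    0.    0.  ]
 [ 0.    0.3  -0.96]]
```

```bash
python3 -m inch '-0.03 -0.025 -0.03 0 0.0918; -0.065 -0.053 -0.055 0 0.0918; -0.1 -0.083 -0.075 0 0.0918; -0.14 -0.113 -0.08 0 0.0918; -0.178 -0.145 -0.08 0 0.0918' && python3 -m inch '-0.038 -0.03 0 0 0.0918; -0.076 -0.062 0 0 0.0918; -0.114 -0.094 0 0 0.0918; -0.152 -0.126 0 0 0.0918; -0.19 -0.158 0 0 0.0918' && python3 -m inch '-0.038 -0.03 0 0 0.0918; -0.076 -0.062 0 0 0.0918; -0.114 -0.094 0 0 0.0918; -0.127 -0.11 0 0 0.0918; -0.127 -0.11 0 0 0.0918'
python3 - <<'E'
from h import *
s=arm.observe();print(s["clock"],s["position"],s["ee_rot"],s["joints"])
snap("wrist","d.png")
for q in("grip","stand"): print(q,[(x["point"],x["conf"]) for x in arm.place_of("wrist",q)[:2]])
E
```

```text
clock: 1.0
position: [0.3624, 0.3614, 0.4862]
ee_rot: [0.671, 3.068, 0.004]
force: [1.5, -0.4, 0.4]
width: 1.001
gripper_force: 0.0
clock: 1.5
position: [0.4686, 0.1381, 0.4851]
ee_rot: [0.671, 3.068, 0.001]
force: [1.5, 0.1, -0.3]
width: 1.003
gripper_force: 0.0
clock: 2.0
position: [0.5381, -0.0169, 0.4848]
ee_rot: [0.681, 3.066, -0.002]
force: [-0.1, 0.3, -0.4]
width: 0.998
gripper_force: 0.0
2.0 [ 0.53809197 -0.01691588  0.48482156] [ 6.81287451e-01  3.06595695e+00 -2.42439118e-03] [-0.39120333  0.23490212  0.40788565  1.68626023 -0.09598599  1.23999045
  1.17133627]
grip [([190.4, 263.0], 0.72)]
stand [([167.2, 259.9], 0.65), ([150.2, 257.9], 0.57)]
```

View pics/d.png

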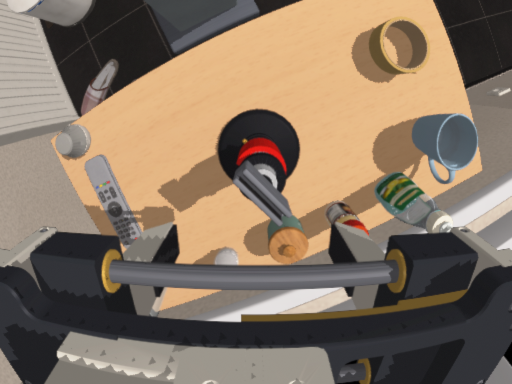

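The wrist view shows the grey holder from about (165-180,240) to (205-222,290). The table is clear around it, and the pin shows as a yellow spot near (141,245). I'll zoom in and measure.

```bash
python3 - <<'E'
from h import *
im=cv2.imread("pics/d.png")[100:240,210:320];cv2.imwrite("pics/e.png",cv2.resize(im,None,fx=4.2,fy=4.2,interpolation=cv2.INTER_CUBIC))
o,d=ray("wrist",(190.4,263));print(o+d*(.218-o[2])/d[2])
for x in arm.silhouettes("wrist","grip")[:1]:
    m=x["region"];print(x["conf"],m.sum());c,_=cv2.findContours(m.astype(np.uint8),0,2);r=cv2.minAreaRect(max(c,key=len));print(r)
c=np.array([.539,-.0145])
for y in(.2,.3,.4,.5):
    a=np.array([np.cos(y),np.sin(y)])*.028;n=np.array([-a[1],a[0]])/.028*.008
    print(y,[proj("wrist",[*(c+u*a+v*n),.237])[::-1].round(0) for u in(1,-1) for v in(1,-1)])
E
```

```text
[ 0.53858768 -0.00309624  0.218     ]
0.59 1937
((266.2500305175781, 188.75), (70.71067810058594, 37.47665786743164), 45.0)
0.2 [array([278., 224.]), array([263., 234.]), array([238., 171.]), array([222., 183.])]
0.3 [array([280., 221.]), array([266., 233.]), array([235., 172.]), array([220., 185.])]
0.4 [array([282., 218.]), array([269., 231.]), array([231., 174.]), array([218., 188.])]
0.5 [array([284., 215.]), array([272., 229.]), array([228., 176.]), array([217., 192.])]
```

View pics/e.png

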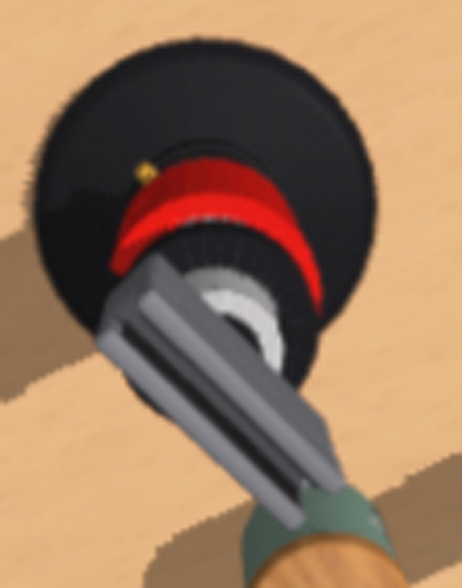

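The top corners of the holder, in full-image pixels (col,row), are (244,170), (234,181), (291,216) and (281,226).

```bash
python3 - <<'E'
from h import *
P=[]
for c,r in((244,169.8),(233.8,181),(291,216),(280.7,225.7)):
    o,d=ray("wrist",(r,c));P.append(o+d*(.237-o[2])/d[2])
P=np.array(P);print(P.round(4));cen=P.mean(0);v=P[2:].mean(0)-P[:2].mean(0);yaw=np.arctan2(v[1],v[0]);print(cen,yaw,np.linalg.norm(v))
# foot centre (top ~ z .01): bounding cols/rows in crop
for zz in(.008,):
  q=[]
  for c,r in((210+38/4.2,100+205/4.2),(210+376/4.2,100+195/4.2),(210+205/4.2,100+38/4.2)):
    o,d=ray("wrist",(r,c));q.append(o+d*(zz-o[2])/d[2])
  q=np.array(q);print(q.round(4));A=np.c_[2*q[:,:2],np.ones(3)];print(np.linalg.solve(A,(q[:,:2]**2).sum(1)))
o,d=ray("wrist",(100+173/4.2,210+147/4.2));print("pin tip",o+d*(.053-o[2])/d[2])
M=R.from_rotvec(arm.observe()["ee_rot"]).as_matrix();print(M.round(3))
E
```

```text
[[ 5.111e-01 -7.400e-03  2.370e-01]
 [ 5.160e-01 -1.870e-02  2.370e-01]
 [ 5.630e-01  1.140e-02  2.370e-01]
 [ 5.675e-01  2.000e-04  2.370e-01]]
[ 0.53938648 -0.00364157  0.237     ] 0.34930177370287063 0.05501286475062817
[[ 0.5112 -0.0582  0.008 ]
 [ 0.5598  0.0577  0.008 ]
 [ 0.481   0.0236  0.008 ]]
[ 0.53869042 -0.00158364 -0.28622822]
pin tip [ 0.5122093 -0.0126281  0.053    ]
[[-0.909  0.416 -0.   ]
 [ 0.416  0.909  0.001]
 [ 0.001  0.001 -1.   ]]
```

```bash
python3 -m inch '0.005 0.013 0 -0.15 0.07; 0.005 0.013 0 -0.3 0.07; 0.005 0.013 0 -0.45 0.07; 0.005 0.013 0 -0.6 0.07; 0.005 0.013 0.02 -0.75 0.07' && python3 -m inch '0 0 0 -0.028 0.07; 0 0 0 -0.028 0.07'
python3 - <<'E'
from h import *
s=arm.observe();print(s["position"],s["joints"][6])
M=R.from_rotvec(s["ee_rot"]).as_matrix();print(M.round(3))
snap("wrist","f.png",(60,260,160,360),3)
print(M.T@(np.array([.5392,-.003,.377])-s["position"]))
E
```

```text
clock: 2.7
position: [0.539, 0.0027, 0.4668]
ee_rot: [-0.512, 3.095, 0.001]
force: [0.7, -0.6, 0.4]
width: 0.764
gripper_force: 0.0
clock: 2.9
position: [0.5383, 0.002, 0.4649]
ee_rot: [0.541, -3.094, -0.001]
force: [0.4, 0.8, 0.1]
width: 0.764
gripper_force: 0.0
[0.53831282 0.0020205  0.46489453] 1.8889924288840017
[[-0.941 -0.339 -0.001]
 [-0.339  0.941  0.   ]
 [ 0.001  0.001 -1.   ]]
[ 0.00081498 -0.00507294  0.08789222]
```

View pics/f.png

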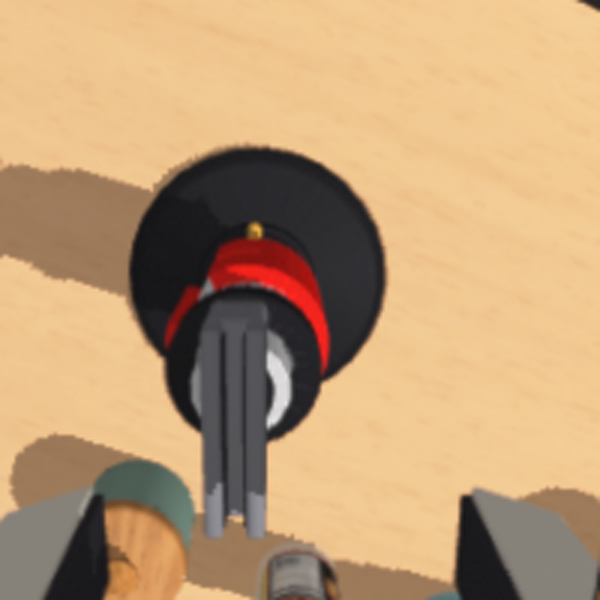

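The holder is now aligned with the tool (upright in the picture, columns ~227-249). It sits about 5 mm off-centre. Joint 7 would run out of range during the unlock, so I'll use the half-turn grasp instead.

```bash
for i in 1 2 3 4; do python3 -m inch '0 0 0 0.15 0.07; 0 0 0 0.3 0.07; 0 0 0 0.45 0.07; 0 0 0 0.6 0.07; 0 0 0 0.74 0.07' >/dev/null; done; python3 -m inch '0 0 0 0.1 0.07; 0 0 0 0.1816 0.07; 0 0 0 0.1816 0.07'
python3 - <<'E'
from h import *
s=arm.observe();print(s["position"],s["joints"])
M=R.from_rotvec(s["ee_rot"]).as_matrix();print(M.round(3))
snap("wrist","g.png")
P=arm.place_of("wrist","grip");print(P[0])
o,d=ray("wrist",P[0]["point"]);print(o+d*(.218-o[2])/d[2])
print(M.T@(np.array([.5392,-.003,.377])-s["position"]))
E
```

```text
clock: 5.25
position: [0.5387, 0.0016, 0.4654]
ee_rot: [-3.095, -0.538, -0.002]
force: [-0.2, 0.6, 0.2]
width: 0.765
gripper_force: 0.0
[0.53870822 0.00158234 0.46544903] [-0.75378394  0.30136937  0.86221081  1.74062382 -0.24372621  1.2104939
 -1.05398681]
[[ 0.941  0.337  0.001]
 [ 0.337 -0.941  0.   ]
 [ 0.001 -0.    -1.   ]]
{'point': [204.2, 268.0], 'conf': 0.71}
[ 0.53977143 -0.0106245   0.218     ]
[-0.00116966  0.00448459  0.08844767]
```

View pics/g.png

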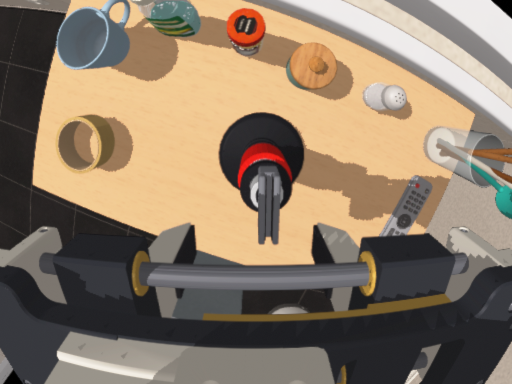

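```bash
python3 - <<'E'
from h import *
s=arm.observe();c=arm.get_calibration("wrist");print(np.array(c["intrinsics"]))
T=np.eye(4);T[:3,:3]=R.from_rotvec(s["ee_rot"]).as_matrix();T[:3,3]=s["position"];E=np.linalg.inv(T)@np.array(c["pose"])
V={"d":([.53809,-.01692,.48482],[.681287,3.065957,-.0024],[((200-2.1),262.4,.237)],),
"f":([.53831,.00202,.46489],[.541,-3.094,-.001],[(60+(320+525)/6,160+235/3,.237),(60+368/3,160+243/3,.176),(60+265/3,160+257.5/3,.008)]),
"g":(s["position"],s["ee_rot"],[(203,268.3,.237),(155,261.5,.008)])}
for k,(p,r,L) in V.items():
    T[:3,:3]=R.from_rotvec(r).as_matrix();T[:3,3]=p;cc={"intrinsics":c["intrinsics"],"pose":T@E}
    for a,b,z in L:
        o,d=ray("wrist",(a,b),cc);print(k,z,(o+d*(z-o[2])/d[2]).round(4))
E
```

```text
[[297.31863964   0.         253.52430812]
 [  0.         297.31863964 188.79555564]
 [  0.           0.           1.        ]]
d 0.237 [ 0.5394 -0.0101  0.237 ]
f 0.237 [ 0.5358 -0.0108  0.237 ]
f 0.176 [ 0.5393 -0.0101  0.176 ]
f 0.008 [ 0.5347 -0.0113  0.008 ]
g 0.237 [ 0.547  -0.0072  0.237 ]
g 0.008 [ 0.5406 -0.0104  0.008 ]
```

```bash
python3 -m inch '-0.004 0.0113 0 0 0.07; -0.004 0.0113 0.03 0 0.07; -0.004 0.0113 0.06 0 0.07; -0.004 0.0113 0.088 0 0.07; -0.004 0.0113 0.088 0 0.07'; python3 -m inch '0 0 0 0 0.07; 0 0 0 0 0.07'
python3 - <<'E'
from h import *
s=arm.observe();print(s["position"],s["force"],s["ft_torque"])
M=R.from_rotvec(s["ee_rot"]).as_matrix();print(M.round(3));print(M.T@(np.array([.539,-.0103,.377])-s["position"]))
snap("wrist","i.png",(100,350,130,380),2.4)
E
```

```text
clock: 5.85
position: [0.5374, -0.0115, 0.374]
ee_rot: [-3.094, -0.542, 0.009]
force: [-1.1, 0.4, 1.0]
width: 0.761
gripper_force: 0.0
clock: 6.05
position: [0.5393, -0.0116, 0.3783]
ee_rot: [3.094, 0.542, 0.004]
force: [-0.4, 0.5, 0.6]
width: 0.764
gripper_force: 0.0
[ 0.53925551 -0.01156189  0.37833199] [-0.38131063  0.47352912  0.58999248] [-0.05214862  0.11461108  0.00823269]
[[ 0.94   0.34   0.002]
 [ 0.34  -0.94   0.   ]
 [ 0.002  0.001 -1.   ]]
[ 0.00018573 -0.00127448  0.00133157]
```

View pics/i.png

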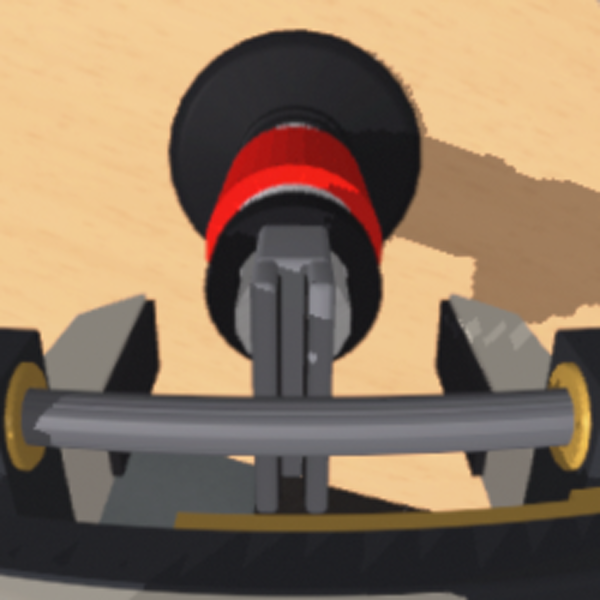

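The holder sits midway between the open fingers and parallel to them (crop x~292 against a finger middle of ~298). I'll close gently.

```bash
python3 -m inch '0 0 0 0 0.03; 0 0 0 0 0.03; 0 0 0 0 0.01; 0 0 0 0 0.01; 0 0 0 0 0.01' 8; python3 -m inch '0 0 0 0 0.005; 0 0 0 0 0.005; 0 0 0 0 0.005'
python3 -c "
from h import *
s=arm.observe();print(s['position'],s['ee_rot'],s['force'],s['ft_torque'],s['width']*.0918)"
```

```text
clock: 6.6
position: [0.5386, -0.0109, 0.3768]
ee_rot: [-3.094, -0.543, -0.0]
force: [0.1, 0.2, -0.6]
width: 0.375
gripper_force: 0.0
clock: 6.9
position: [0.5386, -0.0109, 0.3767]
ee_rot: [-3.094, -0.543, 0.0]
force: [-0.5, 0.3, -0.4]
width: 0.202
gripper_force: 8.0
[ 0.53864325 -0.01090816  0.37668558] [-3.09437944e+00 -5.42500289e-01  1.79910922e-04] [-0.45616782  0.25458064 -0.35527125] [-0.0110473   0.14262898  0.00124467] 0.01856723801375072
```

```bash
python3 -m inch '0 0 0 0 0.005; 0 0 0 0 0.005; 0 0 -0.001 0 0.005' 40; python3 -m inch '0 0 0 -0.06 0.005; 0 0 0 -0.12 0.005; 0 0 0 -0.18 0.005'
python3 -c "
from h import *
s=arm.observe();print(s['position'],s['ee_rot'],s['force'],s['ft_torque'],s['width']*.0918)"
```

```text
clock: 7.2
position: [0.5385, -0.0108, 0.3774]
ee_rot: [-3.094, -0.543, 0.001]
force: [-0.1, 0.4, -3.6]
width: 0.175
gripper_force: 40.0
clock: 7.5
position: [0.5385, -0.011, 0.3775]
ee_rot: [3.032, 0.822, -0.001]
force: [-0.4, -0.4, -2.7]
width: 0.177
gripper_force: 40.0
[ 0.53854028 -0.0109657   0.37751921] [ 3.03194573e+00  8.22006051e-01 -7.40393404e-04] [-0.38670049 -0.39018645 -2.74245451] [-0.28147775 -0.01420851 -0.03569637] 0.0162065017542692
```

```bash
cat > st.py <<'E'
from h import *
s=arm.observe();M=R.from_rotvec(s["ee_rot"]).as_matrix()
print("yaw",np.arctan2(M[1,0],M[0,0]).round(4),"pos",s["position"].round(4),"F",s["force"].round(1),"T",s["ft_torque"].round(3),"w",round(s["width"]*.0918,4),"q7",s["joints"][6].round(2),s["clock"])
E
python3 -m inch '0 0 0 -0.08 0.005; 0 0 0 -0.16 0.005; 0 0 0 -0.24 0.005; 0 0 0 -0.32 0.005; 0 0 0 -0.4 0.005'; python3 st.py; python3 -m inch '0 0 0 -0.06 0.005; 0 0 0 -0.12 0.005; 0 0 0 -0.12 0.005'; python3 st.py; python3 -m inch '0 0 0 -0.05 0.005; 0 0 0 -0.05 0.005'; python3 st.py
```

```text
clock: 8.0
position: [0.5387, -0.0112, 0.3776]
ee_rot: [2.807, 1.409, -0.0]
force: [0.8, -0.3, -3.6]
width: 0.174
gripper_force: 40.0
yaw 0.93 pos [ 0.5387 -0.0112  0.3776] F [ 0.8 -0.3 -3.6] T [-0.411 -0.194 -0.095] w 0.016 q7 -0.44 8.0
clock: 8.3
position: [0.5387, -0.0113, 0.3777]
ee_rot: [2.72, 1.571, 0.0]
force: [1.1, -1.3, -4.0]
width: 0.175
gripper_force: 40.0
yaw 1.0477 pos [ 0.5387 -0.0113  0.3777] F [ 1.1 -1.3 -4. ] T [-0.375 -0.345 -0.024] w 0.016 q7 -0.34 8.3
clock: 8.5
position: [0.5387, -0.0112, 0.3777]
ee_rot: [2.681, 1.637, 0.0]
force: [1.8, -1.2, -4.0]
width: 0.178
gripper_force: 40.0
yaw 1.0961 pos [ 0.5387 -0.0112  0.3777] F [ 1.8 -1.2 -4. ] T [-0.465 -0.338  0.035] w 0.0163 q7 -0.3 8.5
```

```bash
python3 -m inch '0 0 0 -0.03 0.005; 0 0 0 -0.03 0.005'>/dev/null; python3 st.py; python3 -m inch '0 0 0 -0.03 0.005; 0 0 0 -0.03 0.005'>/dev/null; python3 st.py;  python3 -m inch '0 0 0 -0.03 0.005; 0 0 0 -0.03 0.005'>/dev/null; python3 st.py
```

```text
yaw 1.1271 pos [ 0.5387 -0.0111  0.3777] F [ 1.5 -1.5 -3.9] T [-0.551 -0.349  0.039] w 0.0161 q7 -0.27 8.7
yaw 1.1581 pos [ 0.5387 -0.011   0.3778] F [ 1.3 -2.2 -3.6] T [-0.557 -0.467  0.033] w 0.0159 q7 -0.24 8.9
yaw 1.1885 pos [ 0.5387 -0.011   0.3778] F [ 1.4 -1.4 -3.6] T [-0.662 -0.484 -0.047] w 0.0162 q7 -0.22 9.1
```

```bash
for i in 1 2 3; do python3 -m inch '0 0 0 -0.02 0.005; 0 0 0 -0.02 0.005'>/dev/null; python3 st.py; done
```

```text
yaw 1.208 pos [ 0.5387 -0.011   0.3778] F [ 2.  -2.1 -2.8] T [-0.654 -0.464  0.059] w 0.0159 q7 -0.2 9.3
yaw 1.228 pos [ 0.5387 -0.011   0.3778] F [ 2.  -2.7 -2.9] T [-0.716 -0.563  0.009] w 0.0162 q7 -0.18 9.5
yaw 1.2482 pos [ 0.5387 -0.0109  0.3778] F [ 2.8 -2.3 -2.9] T [-0.675 -0.593  0.04 ] w 0.016 q7 -0.16 9.7
```

```bash
python3 -m inch '0 0.0005 0 0.04 0.005; 0 0.0005 0 0.08 0.005; 0 0.0005 -0.003 0.09 0.005; 0 0.0005 -0.006 0.09 0.005; 0 0.0005 -0.006 0.09 0.005'>/dev/null; python3 st.py;python3 -m inch '0 0 -0.008 0 0.005; 0 0 -0.016 0 0.005; 0 0 -0.024 0 0.005; 0 0 -0.032 0 0.005; 0 0 -0.032 0 0.005'>/dev/null; python3 st.py
python3 - <<'E'
from h import *
snap("side","j.png",(150,250,206,306),4);snap("scene","k.png",(150,250,206,306),4)
cv2.imwrite("pics/jk.png",np.hstack([cv2.imread("pics/k.png"),cv2.imread("pics/j.png")]))
E
```

```text
yaw 1.1581 pos [ 0.5391 -0.011   0.3842] F [ 0.8 -2.1 -1.8] T [-0.558 -0.145  0.084] w 0.0161 q7 -0.25 10.2
yaw 1.1573 pos [ 0.5393 -0.0112  0.4171] F [-0.5 -1.9 -2.4] T [-0.412 -0.01   0.026] w 0.0161 q7 -0.27 10.7
```

View pics/jk.png

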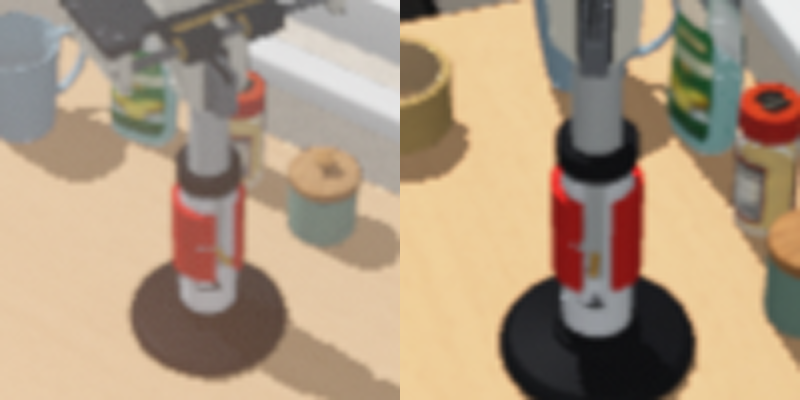

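The picture shows the pin in the lane, at crop (594,264) in the side view. The pocket's light mark is to its left and slightly higher, at (578,247).

```bash
python3 - <<'E'
from h import *
a=np.array([.539,-.0108])
def P(yaw,r,z,c): return proj(c,[a[0]-r*np.cos(yaw),a[1]-r*np.sin(yaw),z]).round(2)
for c,o in(("scene",0),("side",0)):
    f=lambda p:((p[::-1]-[206,150])*4).round(0)
    print(c,"pin tip now",f(P(1.157,.031,.0934,c)),"stowed",f(P(.347,.031,.053,c)))
    for e in(.045,.051,.057,.063,.069): print(e,[f(P(y,.0285,.053+e,c)) for y in(.3,.6,.9)], "axis edge",f(P(0,0,.053+e+.035,c)),f(P(0,0,.053+e-.035,c)))
E
```

```text
scene pin tip now [225. 262.] stowed [193. 299.]
0.045 [array([192., 258.]), array([203., 259.]), array([214., 258.])] axis edge [204. 200.] [204. 263.]
0.051 [array([192., 252.]), array([203., 254.]), array([214., 253.])] axis edge [204. 195.] [204. 258.]
0.057 [array([192., 247.]), array([203., 248.]), array([214., 247.])] axis edge [204. 189.] [204. 252.]
0.063 [array([192., 241.]), array([203., 243.]), array([214., 242.])] axis edge [204. 183.] [204. 247.]
0.069 [array([192., 236.]), array([203., 237.]), array([214., 236.])] axis edge [204. 178.] [204. 242.]
side pin tip now [191. 274.] stowed [156. 307.]
0.045 [array([157., 252.]), array([167., 259.]), array([179., 264.])] axis edge [195. 191.] [195. 274.]
0.051 [array([157., 245.]), array([167., 252.]), array([179., 256.])] axis edge [195. 184.] [195. 267.]
0.057 [array([157., 238.]), array([167., 245.]), array([179., 249.])] axis edge [195. 176.] [195. 260.]
0.063 [array([157., 231.]), array([167., 238.]), array([179., 242.])] axis edge [195. 169.] [195. 254.]
0.069 [array([157., 223.]), array([167., 230.]), array([179., 235.])] axis edge [195. 161.] [195. 247.]
```

```bash
python3 -m inch '0 0 -0.004 0 0.005; 0 0 -0.008 0 0.005; 0 0 -0.008 0.03 0.005; 0 0 -0.008 0.06 0.005; 0 0 -0.008 0.06 0.005'>/dev/null; python3 st.py; for i in 1 2 3; do python3 -m inch '0 0 0 0.02 0.005; 0 0 0 0.02 0.005'>/dev/null; python3 st.py; done
```

```text
yaw 1.0953 pos [ 0.5391 -0.0111  0.4237] F [ 0.4 -0.9 -1.5] T [-0.484 -0.108 -0.045] w 0.016 q7 -0.33 11.3
yaw 1.0761 pos [ 0.5391 -0.0111  0.4237] F [ 0.2 -1.6 -1.6] T [-0.451 -0.138 -0.049] w 0.0158 q7 -0.35 11.5
yaw 1.0561 pos [ 0.5391 -0.0111  0.4237] F [ 1.2 -1.5 -2.3] T [-0.523 -0.134 -0.043] w 0.0161 q7 -0.37 11.7
yaw 1.0361 pos [ 0.5391 -0.011   0.4237] F [ 0.4 -2.1 -2.4] T [-0.49  -0.121  0.013] w 0.0161 q7 -0.39 11.9
```

```bash
for i in 1 2 3; do python3 -m inch '0 0 0 0.02 0.005; 0 0 0 0.02 0.005'>/dev/null; python3 st.py; done
```

```text
yaw 1.016 pos [ 0.5391 -0.0111  0.4237] F [ 0.8 -2.2 -3.3] T [-0.415 -0.078 -0.054] w 0.0159 q7 -0.41 12.1
yaw 0.9961 pos [ 0.5391 -0.0111  0.4237] F [ 1.3 -0.8 -2.2] T [-0.492 -0.049 -0.043] w 0.0163 q7 -0.43 12.3
yaw 0.9761 pos [ 0.5391 -0.0111  0.4237] F [ 1.2 -0.9 -2.7] T [-0.492 -0.056  0.032] w 0.0161 q7 -0.44 12.5
```

```bash
for i in 1 2 3; do python3 -m inch '0 0 0 0.015 0.005; 0 0 0 0.015 0.005'>/dev/null; python3 st.py; done
```

```text
yaw 0.9613 pos [ 0.5391 -0.0111  0.4237] F [ 1.6 -1.5 -2.8] T [-0.448 -0.06   0.044] w 0.0163 q7 -0.46 12.7
yaw 0.9463 pos [ 0.5391 -0.0111  0.4237] F [ 0.9 -1.7 -3.8] T [-0.55  -0.122  0.13 ] w 0.016 q7 -0.47 12.9
yaw 0.9313 pos [ 0.5392 -0.0112  0.4237] F [ 1.1 -1.4 -3.9] T [-0.605 -0.194  0.054] w 0.0157 q7 -0.48 13.1
```

```bash
cat > st.py <<'E'
from h import *
L=[arm.observe()]
for _ in range(3): arm.get_image("side");L.append(arm.observe())
s=L[-1];M=R.from_rotvec(s["ee_rot"]).as_matrix();m=lambda k:np.mean([np.atleast_1d(x[k]) for x in L],0)
print("yaw",np.arctan2(M[1,0],M[0,0]).round(4),"pos",s["position"].round(4),"F",m("force").round(1),"T",m("ft_torque").round(3),"w",round(s["width"]*.0918,4),"e7",m("joint_efforts")[6].round(3),s["clock"])
E
python3 st.py;for i in 1 2; do python3 -m inch '0 0 0 0.02 0.005; 0 0 0 0.02 0.005'>/dev/null; python3 st.py; done
```

```text
yaw 0.9322 pos [ 0.5392 -0.0111  0.4237] F [ 1.8 -2.1 -3.5] T [-0.602 -0.19   0.088] w 0.0164 e7 -0.207 13.25
yaw 0.9121 pos [ 0.5392 -0.0112  0.4237] F [ 1.4 -3.  -4.1] T [-0.763 -0.256  0.233] w 0.016 e7 -0.333 13.6
yaw 0.8922 pos [ 0.5392 -0.0112  0.4237] F [ 2.4 -3.6 -4.5] T [-0.934 -0.37   0.319] w 0.0164 e7 -0.446 13.95
```

```bash
python3 -m inch '0 0 0 -0.06 0.005; 0 0 -0.0015 -0.06 0.005; 0 0 -0.0015 -0.06 0.005; 0 0 -0.0015 -0.02 0.005; 0 0 -0.0015 -0.02 0.005'>/dev/null; python3 st.py
for i in 1 2; do python3 -m inch '0 0 0 -0.04 0.005; 0 0 -0.0015 -0.04 0.005; 0 0 -0.0015 -0.04 0.005; 0 0 -0.0015 0 0.005; 0 0 -0.0015 0 0.005'>/dev/null; python3 st.py; done
```

```text
yaw 0.9125 pos [ 0.5392 -0.0111  0.4254] F [ 1.2 -2.3 -1.9] T [-0.75  -0.18   0.218] w 0.0163 e7 -0.465 14.6
yaw 0.9128 pos [ 0.5392 -0.0111  0.4269] F [ 1.2 -2.8 -0.4] T [-0.67  -0.175  0.169] w 0.0162 e7 -0.421 15.25
yaw 0.9128 pos [ 0.5391 -0.0111  0.4282] F [ 1.  -1.5 -1.5] T [-0.53  -0.132  0.055] w 0.0162 e7 -0.322 15.9
```

```bash
python3 -m inch '0 0 0 0.015 0.005; 0 0 0 0.015 0.005'>/dev/null; python3 st.py;  python3 -m inch '0 0 0 0.015 0.005; 0 0 0 0.015 0.005'>/dev/null; python3 st.py
```

```text
yaw 0.8972 pos [ 0.5392 -0.0111  0.4283] F [ 1.3 -2.  -1.8] T [-0.537 -0.141  0.099] w 0.016 e7 -0.193 16.25
yaw 0.8822 pos [ 0.5392 -0.0111  0.4283] F [ 1.8 -2.3 -1.5] T [-0.576 -0.195  0.107] w 0.0162 e7 -0.238 16.6
```

```bash
python3 -m inch '0 0 -0.0007 0 0.005; 0 0 -0.0007 0.02 0.005; 0 0 -0.0007 0.02 0.005'>/dev/null; python3 st.py;  python3 -m inch '0 0 0 0.02 0.005; 0 0 0 0.03 0.005; 0 0 0 0.03 0.005'>/dev/null; python3 st.py
```

```text
yaw 0.8622 pos [ 0.5392 -0.0111  0.4291] F [ 0.5 -1.5  1.5] T [-0.469 -0.033  0.156] w 0.0165 e7 -0.241 17.05
yaw 0.8322 pos [ 0.5393 -0.0111  0.4292] F [ 1.2 -1.   5. ] T [-0.444 -0.009  0.143] w 0.0161 e7 -0.239 17.5
```

```bash
python3 -m inch '0 0 -0.001 0 0.005; 0 0 -0.001 0 0.005'>/dev/null; python3 st.py
```

```text
yaw 0.8321 pos [ 0.539  -0.011   0.4298] F [ 0.9 -0.9  1.6] T [-0.371 -0.008  0.059] w 0.0163 e7 -0.069 17.85
```

```bash
python3 -m inch '0 0 -0.0008 0 0.005; 0 0 -0.0008 0 0.005'>/dev/null; python3 st.py;  python3 -m inch '0 0 0 0.03 0.005; 0 0 0 0.06 0.005; 0 0 0 0.06 0.005'>/dev/null; python3 st.py
```

```text
yaw 0.8321 pos [ 0.5389 -0.011   0.4304] F [ 0.8 -1.1 -2.7] T [-0.381 -0.008  0.031] w 0.016 e7 -0.032 18.2
yaw 0.7723 pos [ 0.539  -0.011   0.4306] F [ 0.3 -1.  -3.4] T [-0.281  0.125  0.013] w 0.0163 e7 -0.226 18.65
```

```bash
python3 -m inch '0 0 0 0.06 0.005; 0 0 0 0.12 0.005; 0 0 0 0.18 0.005; 0 0 0 0.18 0.005'>/dev/null; python3 st.py;  python3 -m inch '0 0 0 0.06 0.005; 0 0 0 0.12 0.005; 0 0 0 0.18 0.005; 0 0 0 0.18 0.005'>/dev/null; python3 st.py; for i in 1 2; do python3 -m inch '0 0 0 0.02 0.005; 0 0 0 0.03 0.005; 0 0 0 0.03 0.005'>/dev/null; python3 st.py; done
```

```text
yaw 0.5939 pos [ 0.539  -0.011   0.4307] F [-0.7 -0.4 -3.4] T [-0.234  0.272 -0.014] w 0.0158 e7 -0.403 19.2
yaw 0.4144 pos [ 0.5391 -0.011   0.4307] F [-1.   0.3 -2.8] T [-0.052  0.369 -0.007] w 0.0163 e7 -0.393 19.75
yaw 0.3824 pos [ 0.5391 -0.011   0.4307] F [-1.   0.2 -2.9] T [ 0.043  0.407 -0.01 ] w 0.0158 e7 -0.067 20.2
yaw 0.3522 pos [ 0.5391 -0.0111  0.4307] F [-1.5  0.7 -3.1] T [0.095 0.416 0.001] w 0.016 e7 -0.067 20.65
```

```bash
for i in 1 2 3 4; do python3 -m inch '0 0 0 0.02 0.005; 0 0 0 0.02 0.005'>/dev/null; python3 st.py; done
```

```text
yaw 0.3322 pos [ 0.5391 -0.0111  0.4307] F [-0.9  0.6 -3.4] T [ 0.061  0.447 -0.01 ] w 0.016 e7 -0.11 21.0
yaw 0.3121 pos [ 0.5391 -0.0111  0.4307] F [-1.3  0.2 -3.3] T [0.008 0.443 0.042] w 0.016 e7 -0.149 21.35
yaw 0.2921 pos [ 0.5391 -0.0111  0.4307] F [-1.2 -0.1 -3.4] T [-0.029  0.522  0.102] w 0.0166 e7 -0.215 21.7
yaw 0.2721 pos [ 0.5391 -0.0112  0.4307] F [-1.3 -1.1 -2.8] T [-0.128  0.553  0.176] w 0.0167 e7 -0.3 22.05
```

```bash
python3 -m inch '0 0 0 -0.03 0.005; 0 0 0.0007 -0.03 0.005; 0 0 0.0007 -0.03 0.005'>/dev/null; python3 st.py; python3 -m inch '0 0 0.0005 0 0.005; 0 0 0.0005 0 0.005'>/dev/null; python3 st.py
```

```text
yaw 0.3021 pos [ 0.5392 -0.011   0.4302] F [-0.8  0.3 -0.7] T [0.031 0.458 0.137] w 0.0162 e7 -0.067 22.5
yaw 0.3021 pos [ 0.5393 -0.0111  0.4299] F [-1.5  0.6  3.4] T [0.092 0.464 0.092] w 0.0161 e7 -0.078 22.85
```

```bash
python3 -m inch '0 0 -0.0004 0.02 0.005; 0 0 -0.0004 0.03 0.005; 0 0 -0.0004 0.03 0.005'>/dev/null; python3 st.py; python3 -m inch '0 0 0 0.02 0.005; 0 0 0 0.02 0.005'>/dev/null; python3 st.py
```

```text
yaw 0.2722 pos [ 0.5392 -0.0111  0.43  ] F [-0.3 -1.   2.3] T [-0.032  0.314  0.185] w 0.0163 e7 -0.265 23.3
yaw 0.2521 pos [ 0.5392 -0.0112  0.43  ] F [ 0.6 -1.2  2.2] T [-0.157  0.314  0.278] w 0.0165 e7 -0.4 23.65
```

```bash
python3 -m inch '0 0 0 0 0.005; 0 0 0 0 0.005' 10 >/dev/null; python3 st.py; python3 -m inch '0 0 0 0 0.02; 0 0 0 0 0.025; 0 0 0 0 0.04; 0 0 0 0 0.06; 0 0 0 0 0.06'; python3 st.py; python3 -m inch '0 0 -0.03 0 0.06; 0 0 -0.06 0 0.06; 0 0 -0.09 0 0.06; 0 0 -0.12 0 0.06; 0 0 -0.12 0 0.06'
python3 - <<'E'
from h import *
snap("side","m.png",(150,250,206,306),4);snap("scene","n.png",(150,250,206,306),4)
cv2.imwrite("pics/mn.png",np.hstack([cv2.imread("pics/n.png"),cv2.imread("pics/m.png")]))
E
```

```text
yaw 0.2523 pos [ 0.5391 -0.0108  0.4298] F [ 0.3  0.8 -0.6] T [ 0.174  0.024 -0.081] w 0.0185 e7 0.063 24.0
clock: 24.5
position: [0.5391, -0.0112, 0.4299]
ee_rot: [3.117, 0.395, -0.0]
force: [-0.2, 0.1, -0.0]
width: 0.484
gripper_force: 0.0
yaw 0.2521 pos [ 0.5391 -0.0111  0.4299] F [-0.3 -0.2 -0. ] T [-0.044  0.15  -0.012] w 0.0561 e7 0.0 24.65
clock: 25.15
position: [0.5397, -0.0118, 0.5536]
ee_rot: [3.117, 0.395, 0.009]
force: [0.2, -0.9, -0.7]
width: 0.652
gripper_force: 0.0
```

View pics/mn.png

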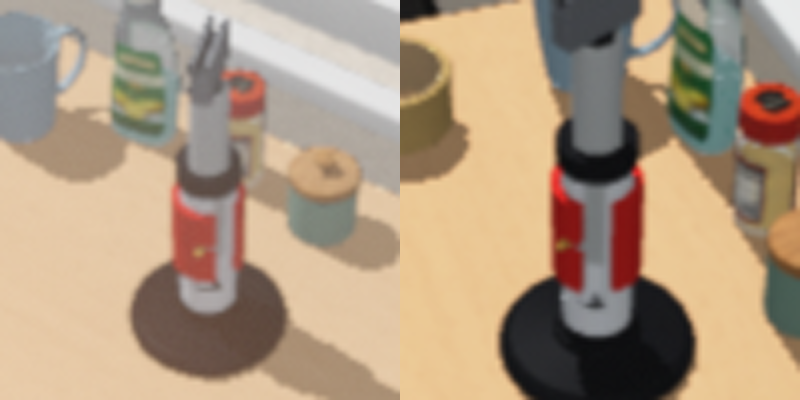

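The brass pin now sits in the clip's pocket, at crop (197,252) in scene and (563,245) in side. The section is up, the gripper is clear, and the bystanders are where they were.

```bash
python3 -c "
from cell import arm
print(arm.sign_off())"
```

```text
the job is handed in; nothing more can be done
None
```

The stand's top section is unlocked, raised about 53 mm and locked in the red clip's pocket, the pin pressed against its end at about 12 N before I let go; the other things looked undisturbed, and the job is handed in after about 25 s.

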